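# Hook the caddy into the slotted upright and lock it

### The job

Hang the white caddy on the slotted metal upright: find the slots with the two hook teeth on its back, push the teeth in until its back is flat on the strip, then press it down until the sprung catch snaps in and it sits fully home, and let go. Go gently: never push the caddy against the upright with more than 40 N, and leave the other things on the worktop where they stand.

Things in the scene. Friction and masses are not known exactly. Their poses are not given: they have to be found in the camera images.
- caddy_grip (a point): Centre of the handle bar of the caddy, a loose open white bin (82 x 76, 55 mm high, 0.3 kg) standing upright on the worktop; 94 mm above its underside. z up, x towards the caddy's back with the teeth. The bar runs along x (84 long, 14 wide in y, 12 mm high): take it from above, fingers on its y sides; 33 mm free under it. The bin's front is 45 mm before this point.
- caddy_teeth (a point): Point on the caddy's flat back face (the spine, 30 mm wide), 45 mm behind (+x) and 23 mm below the handle point, midway between two steel teeth on the centre line, each 4 mm wide (y), standing 11 mm out. Upper tooth from 11 to 29 mm above this point, lower from 29 to 11 mm below. The outer half of each hangs 8 mm below its neck, as a hook. Axes as the handle's.
- stand: Fixed dark steel stand. Origin on the worktop under the front face of its bright slotted strip, midway between its two posts (14 mm square, at y +/-60 mm). z up, x into the stand: the caddy is pushed on along +x with its x along this x. Base plate 8 mm thick, 190 wide, x -30 to +120 mm. Strip 44 wide, 4 thick, face at x = 0, 54 to 190 mm above the worktop; nothing is higher.
- slots_mid (a point): On the stand, in the strip's face plane, 134 mm above the worktop, y = 0 of the stand. Two upright slots 7 mm wide, one over the other, lie 6 to 34 mm above and below this height, but the strip with its slots is clamped (firmly) up to 7 mm left or right of here, unreported: feel or look for it. Teeth enter with the handle point 152 to 162 mm above the worktop (best 158).
- catch_mid (a point): On the stand's face plane at y = 0, 78 mm above the worktop, the height of the strip's sprung catch nose (12 wide, 4.5 mm out, sloping on top; it shifts with the strip). With the back flat on the strip, pressing down past it takes some 5 to 15 N; it snaps into the spine's window and locks. Fully home: handle point 144 mm above the worktop, 45 mm before the face.
- tin_small_mid (a point): Middle of a small round tin, 57 mm across, 72 mm high; a bystander, to be left alone.
- jam_jar_mid (a point): Middle of a jam jar with a lid, 66 mm across, 90 mm high; a bystander, to be left alone.
- mug_mid (a point): Middle of a cream mug, 78 mm across, 101 mm high, with a handle; a bystander, to be left alone.
- spice_jar_mid (a point): Middle of a spice jar with a dark lid, 41 mm across, 105 mm high; a bystander, to be left alone.
Mind the look-alikes: they are no part of the job. Leave any brown or turquoise look-alike of the part that bears caddy_grip alone.

How it is judged (in metres and radians):
At the end, for the whole second after the job is handed in: The caddy hangs at rest on the upright, upright and square to it, its back within 3.5 mm of the strip's face and its handle point within about 2 mm of the fully home height of 144 mm (teeth on the slots' lower ends, catch snapped in) (x of caddy_grip in the frame of stand between -0.0485 and -0.0425 m and y of caddy_grip in the frame of stand between -0.011 and 0.011 m and z of caddy_grip in the frame of stand between 0.1415 and 0.1462 m and angle between the z axis of caddy_grip and the z axis of stand, either way round below 0.06 rad and angle between the x axis of caddy_grip and the x axis of stand, either way round below 0.09 rad and linear speed of caddy below 0.02 m/s); the robot touches nothing.
It fails at once if the caddy is pushed against the upright with more than 40 N (contact force between caddy and stand above 40 N).
It fails at once if a bystander is moved by more than 30 mm or tipped (distance of any of tin_small_mid, jam_jar_mid, mug_mid, spice_jar_mid from where it was at the start of the episode above 0.03 m or angle between any of tin_small_mid, jam_jar_mid, mug_mid, spice_jar_mid's own z axis and vertical above 0.3 rad).
It also fails if it takes over 48 s, if anything falls off the work surface, if the arm or the gripper's body presses on something with over 40 N, if the wrist force passes 120 N, or if a joint passes its speed limit or range.

### The arm

A 6-joint arm with a two-finger parallel gripper is mounted at the origin on a cart in front of the work surface, level with it; the furniture and walls round the work are solid. World frame = base frame: x ahead of the robot, y to its left, z up, the work surface at z = 0. Lengths are in mm, angles in rad, forces in N, time in s.
With the tool pointing down it reaches from about 275 to 825 mm from the base axis. Payload 4.9 kg.
Tool frame: the origin (TCP) lies at the very end of the fingers, on their centre line; the grasp point (between the pads) lies 19 mm behind it; z points along the fingers, y is the line along which they close (so a half turn about z gives the same grasp; the last joint's range is limited). The gripper opens to 85 mm and grips with 20 to 120 N. Pads are 22 mm wide; open, the fingers measure 114 mm over their backs; the gripper's body (76 mm by 85 mm) begins 54 mm behind the grasp point. The pads swing forward as they close: fully open they stand 13 mm farther back than shut.
Start: joints at [1.08, 0.326, -0.193, 1.052, 0, 1.437], TCP at [192.098, 515.38, 194.681] pointing down, gripper open.
Joint ranges: [-2.65, 2.65], [-0.97, 1.79], [-1.3, 1.35], [-1.93, 2.1], [-1.47, 1.37], [-3.14, 3.14]. Speed limits (rad/s): [2.57, 2.57, 3.14, 3.14, 3.14, 3.14].

### API

Orientations are given as [roll, pitch, yaw] about the fixed x, y, z axes, in that order (R = Rz(yaw) Ry(pitch) Rx(roll)).
In Python, from bench import bot, solve_ik, imaging gives the robot as it stands. Calls block until the motion is done:
- bot.move_ptp(position, orientation): joint-space move of the TCP to a pose.
- bot.movel(position, rot=None, max_speed=150, threshold=None): straight line of the TCP; rot=None keeps the orientation; max_speed is the mean speed in mm/s. With threshold (N) it stops when the force on the tool has changed by that much, and returns True; else False.
- bot.move_j(angles): joint-space move.
- bot.grip(opening, effort=None): opening from 0.0 (shut) to 1.0 (fully open); effort is the grip in N (None keeps the last); returns when the fingers have stopped.
- bot.dwell(seconds).
- solve_ik(position, orientation): joint angles nearest the present ones, or None.
- bot.get_state(): the state.
- imaging.capture(name): name is "side" or "top"; returns the picture (480x640x3 uint8, blue, green, red); there is no depth.
- imaging.camera_model(name): a dict with "K" (3x3 intrinsics, pixels), "k1" (the pictures are not rectified: a ray, as slopes to the right and down, at radius r is drawn at 1 + k1 r^2 times it, then the intrinsics apply), "position" and "rotation" of the camera in the world. Camera axes: x right, y up, looking along -z (the intrinsics and any distortion apply to the point x, -y, -z); pixel columns grow to the right and rows downward; lengths in mm; the calibration is good to about 2 mm. A picture is of the moment at which its call begins. camera_model takes no time and is no camera call.
A pose or a line that the arm cannot do raises bot.IKError and nothing moves.
- bot.sign_off(): hands the job in; it is judged then, once.
The state is a dict: "t": time; "qpos": joint angles; "joint_velocities": joint speeds; "effort": joint torques, N m; "tcp_pos": TCP position; "orientation": TCP orientation; "contact_force": force on the tool from outside, world axes, zero at the start; "wrist_torque": the same for the moment, N m; "opening": opening from 0.0 (shut) to 1.0 (fully open); "gripper_force": force on a finger pad.
Only numpy, scipy, OpenCV 4.12 (cv2) and the standard library are available. Lean on these libraries where they do the work, as an engineer would, in place of code of your own. Each camera call takes 0.05 s, during which the arm holds its last target. There are 200 camera calls.

## Working session

There is one attempt and no reset: what is moved stays moved. The work goes in short steps, each a Python script; the robot and the scene stay as the last script left them, time stands still between calls to the robot, and variables do not carry over. Pictures are saved under pics/ and viewed, at most 10 in all, crops included, and the job is handed in when it is done.

```bash
mkdir -p pics; ls; python3 - <<'E'
from bench import bot, imaging
import cv2
for n in("side","top"):
    cv2.imwrite(f"pics/{n}0.png",imaging.capture(n)); print(imaging.camera_model(n))
s=bot.get_state(); print(s)
E
```

```text
pics
{'K': array([[623.0626778 ,   0.        , 324.24392909],
       [  0.        , 623.0626778 , 242.33449355],
       [  0.        ,   0.        ,   1.        ]]), 'k1': -0.04840642563131546, 'position': array([   -1.7533289 , -1102.59897544,  1253.03213898]), 'rotation': array([ 0.79327557, -0.01703197, -0.44831062])}
{'K': array([[542.1753629 ,   0.        , 328.16204957],
       [  0.        , 542.1753629 , 241.20566721],
       [  0.        ,   0.        ,   1.        ]]), 'k1': -0.07885921781699058, 'position': array([ 108.80946585, -183.22373178, 1583.39255219]), 'rotation': array([ 0.27632239, -0.00254203, -1.25878597])}
{'t': 0.1, 'qpos': array([ 1.07976364e+00,  3.26878681e-01, -1.93523533e-01,  1.05199188e+00,
        2.61897339e-05,  1.43655948e+00]), 'joint_velocities': array([ 0.00078071, -0.00233507,  0.00409761,  0.00039508,  0.00045053,
        0.00054206]), 'effort': array([ 7.28765062e-04, -4.44241047e+01,  2.63038105e+01,  7.94249936e-03,
       -8.95042785e-05,  1.26262627e-06]), 'tcp_pos': array([191.81637299, 514.83039656, 193.96027716]), 'orientation': array([-3.14001277e+00, -2.39789486e-04,  2.78479660e+00]), 'contact_force': array([ 0.41034986,  0.05219633, -0.22475594]), 'wrist_torque': array([ 0.00500096,  0.02938722, -0.04050328]), 'gripper_force': 0.0, 'opening': 0.9995463227373673}
```

View pics/side0.png

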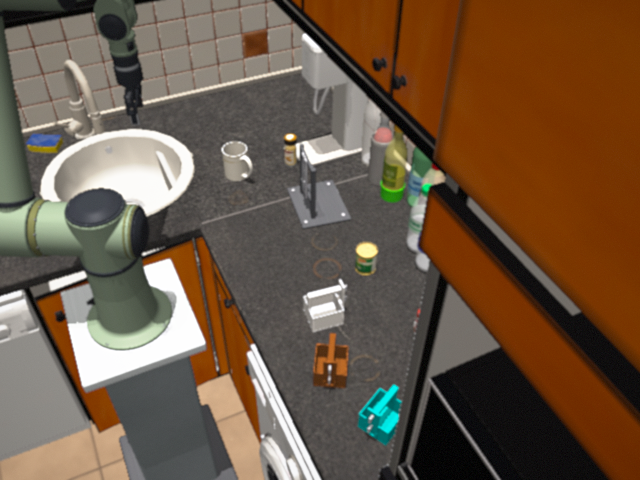

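View pics/top0.png

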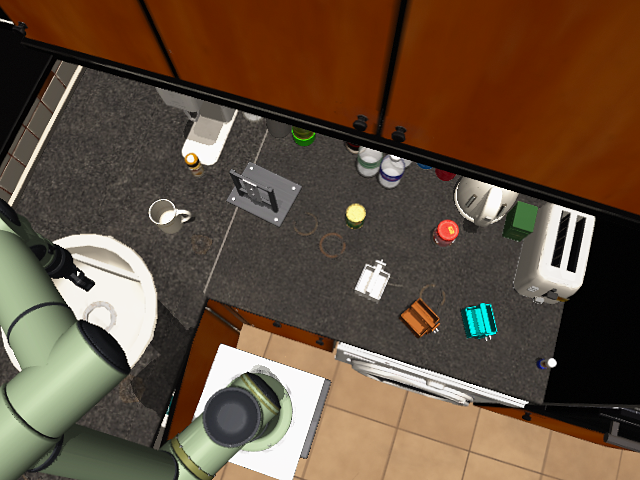

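```bash
cat > h.py <<'E'
import numpy as np, cv2
from scipy.spatial.transform import Rotation as R
from bench import bot, imaging, solve_ik
def ray(n,uv):
    m=imaging.camera_model(n); K=m["K"]
    d=(np.array(uv,float)-[K[0,2],K[1,2]])/[K[0,0],K[1,1]]; s=d.copy()
    for _ in range(20): s=d/(1+m["k1"]*(s@s))
    return np.array(m["position"]), R.from_euler("xyz",m["rotation"]).apply([s[0],-s[1],-1])
def plane(n,uv,z):
    o,d=ray(n,uv); return o+d*(z-o[2])/d[2]
def tri(a,b):   # top pixel, side pixel -> point, miss distance
    o1,d1=ray("top",a); o2,d2=ray("side",b)
    t=np.linalg.lstsq(np.c_[d1,-d2],o2-o1,rcond=None)[0]
    p,q=o1+t[0]*d1,o2+t[1]*d2; return (p+q)/2, np.linalg.norm(p-q)
def proj(n,p):
    m=imaging.camera_model(n); K=m["K"]
    c=R.from_euler("xyz",m["rotation"]).inv().apply(np.array(p,float)-m["position"])
    s=np.array([c[0],-c[1]])/-c[2]; s*=1+m["k1"]*(s@s); return s*[K[0,0],K[1,1]]+[K[0,2],K[1,2]]
def crop(im,u,v,w,h,k): return cv2.resize(im[v:v+h,u:u+w],None,fx=k,fy=k,interpolation=cv2.INTER_CUBIC)
E
python3 - <<'E'
from h import *
t=cv2.imread("pics/top0.png"); s=cv2.imread("pics/side0.png")
a=np.hstack([crop(t,340,250,66,50,6),crop(s,292,275,66,50,6)])
b=np.hstack([crop(t,225,155,80,60,4.95),crop(s,280,140,80,60,4.95)])
print(a.shape,b.shape); cv2.imwrite("pics/c1.png",np.vstack([a,b[:, :792]]))
E
```

```text
(300, 792, 3) (297, 792, 3)
```

View pics/c1.png

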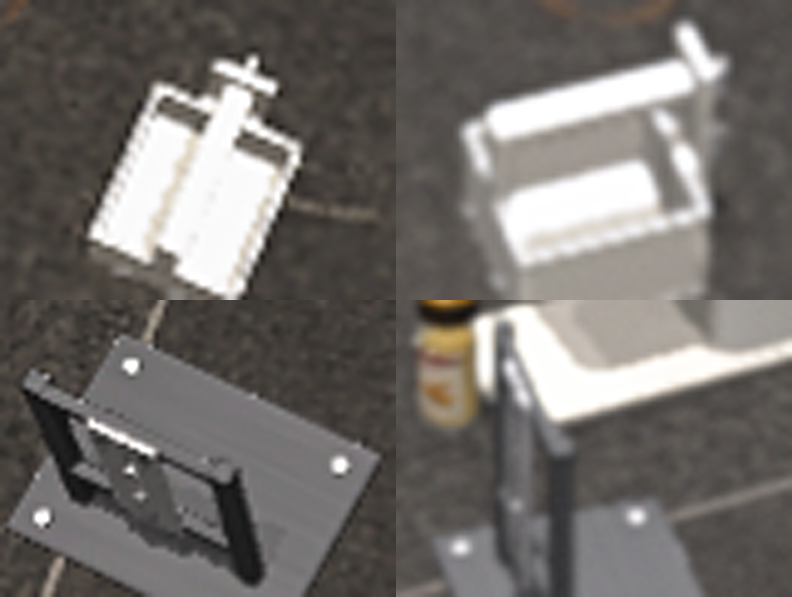

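White caddy in top view at (373,281); look-alikes are brown (420,317) and turquoise (480,321). The crop confirms the white one has the bar, spine and teeth, with its back facing up in the image. The stand's bolts are at about (251,168), (294,188), (233,199) and (277,217), and the bright top edge of the strip is near (250,182).

```bash
python3 - <<'E'
from h import *
t=cv2.imread("pics/top0.png"); s=cv2.imread("pics/side0.png")
def blobs(im,u,v,w,h,th,n):
    g=im[v:v+h,u:u+w].min(2); k,l,st,_=cv2.connectedComponentsWithStats((g>th).astype(np.uint8))
    out=[]
    for i in range(1,k):
        ys,xs=np.where(l==i); wt=g[ys,xs].astype(float)-90
        out.append((round((xs*wt).sum()/wt.sum()+u,2),round((ys*wt).sum()/wt.sum()+v,2),len(xs)))
    print(n,out); return out
bt=blobs(t,228,160,75,65,170,"top bolts"); bs=blobs(s,285,140,65,90,190,"side")
for b in bt: print(b, plane("top",b[:2],9).round(1))
for b in bs: print(b, plane("side",b[:2],9).round(1))
for a in [(367.5,293),(378.7,265.3)]: print("bar top",plane("top",a,100).round(1))
for a in [(310.2,295),(341,287)]: print("bar side",plane("side",a,100).round(1))
print(tri((367.5,293),(310.2,295)),tri((378.7,265.3),(341,287)))
# white caddy mask
m=((t.min(2)>190)).astype(np.uint8); k,l,st,c=cv2.connectedComponentsWithStats(m[240:310,340:410]); print(st,c)
for i in range(250,300,1): print(''.join('%4d'%x for x in t[i,352:394].min(1)))
E
```

```text
top bolts [(np.float64(251.08), np.float64(167.82), 8), (np.float64(248.93), np.float64(182.28), 24), (np.float64(293.08), np.float64(187.96), 9), (np.float64(251.0), np.float64(189.0), 1), (np.float64(253.0), np.float64(194.0), 1), (np.float64(233.08), np.float64(198.4), 9), (np.float64(275.68), np.float64(219.13), 11)]
side [(np.float64(321.02), np.float64(153.65), 429), (np.float64(297.59), np.float64(149.37), 47), (np.float64(304.01), np.float64(156.1), 14), (np.float64(328.03), np.float64(183.29), 7), (np.float64(292.5), np.float64(189.51), 4), (np.float64(342.96), np.float64(214.01), 9), (np.float64(305.48), np.float64(221.05), 8)]
(np.float64(251.08), np.float64(167.82), 8) [688.8 254.6   9. ]
(np.float64(248.93), np.float64(182.28), 24) [640.8 244.    9. ]
(np.float64(293.08), np.float64(187.96), 9) [665.1 106.6   9. ]
(np.float64(251.0), np.float64(189.0), 1) [621.7 230.1   9. ]
(np.float64(253.0), np.float64(194.0), 1) [608.  218.4   9. ]
(np.float64(233.08), np.float64(198.4), 9) [575.5 272.3   9. ]
(np.float64(275.68), np.float64(219.13), 11) [552.3 124.1   9. ]
(np.float
[... 8600 characters left out ...]
  64  67  70  66  60  59
  60  58  58  63  62  62  66  65  58  69  84  89  93 102 102 100  96  94 157 232 248 254 254 250 248 244 207 224 198  77  55  61  62  57  55  58  59  63  70  66  59  58
  62  63  64  63  61  61  64  67  64  61  64  62  67  88  92  96  97  96  93  80 142 230 244 243 248 246 213 245 233  49  59  62  63  61  60  58  55  59  64  61  56  56
  67  70  70  66  61  60  63  68  68  65  71  71  60  58  68  89 114 122 114  96  94  79 108 208 247 239 231 227 157  51  60  63  64  63  59  57  56  59  61  60  56  57
  70  75  75  67  60  59  62  65  64  63  71  76  69  60  59  83 115 127 118  93 100  98  95  90  95 164 211 153  48  47  51  55  61  59  56  51  51  56  60  62  63  61
```

```bash
python3 - <<'E'
from h import *
c=[plane("top",p,55)[:2] for p in [(365.5,264),(389.5,274.2),(355.3,289),(379,299.7)]]  # BL BR FL FR
print(np.round(c,1)); lb,rb,lf,rf=c
d=(lb-lf)+(rb-rf); yaw=np.arctan2(d[1],d[0]); print("size",np.linalg.norm(lb-lf),np.linalg.norm(lb-rb),"yaw",yaw)
ctr=np.mean(c,0); g=ctr+4*np.array([np.cos(yaw),np.sin(yaw)]); print("ctr",ctr,"grip",g)
E=[np.pi,0,np.pi+yaw]
s=bot.get_state(); bot.grip(0.7,60)
bot.movel([192,515,300],max_speed=250); bot.move_ptp([*g,190],E)
bot.movel([*g,135]); 
for n in("side","top"): cv2.imwrite(f"pics/{n}1.png",imaging.capture(n))
s=bot.get_state(); print(s["t"],s["tcp_pos"],s["orientation"],s["contact_force"])
uv=proj("top",[*g,100]); uv2=proj("side",[*g,100]); print(uv,uv2)
a=cv2.imread("pics/top1.png");b=cv2.imread("pics/side1.png")
cv2.imwrite("pics/c2.png",np.hstack([crop(a,int(uv[0])-40,int(uv[1])-50,80,100,5),crop(b,int(uv2[0])-40,int(uv2[1])-60,80,100,5)]))
E
```

```text
[[ 490.4 -177.9]
 [ 482.8 -252.6]
 [ 411.1 -171.4]
 [ 402.2 -244.8]]
size 79.60756019685994 75.12327408094453 yaw -0.08924360374950506
ctr [ 446.63440801 -211.68192884] grip [ 450.61848974 -212.03842959]
4.425 [ 451.55473568 -212.42175727  136.15053388] [-3.14064102e+00  1.75331271e-03  3.05271968e+00] [-0.43499276  0.71312815 -0.0716593 ]
[374.17157762 277.10812375] [325.07141496 292.01925344]
```

View pics/c2.png

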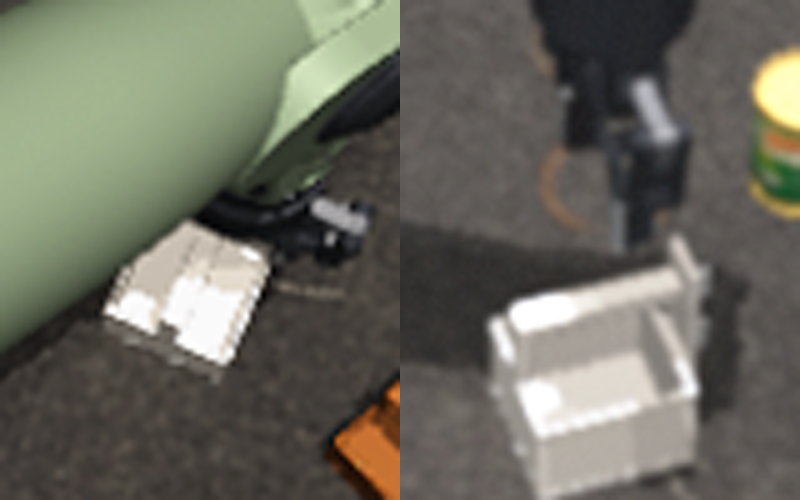

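The top view is blocked by the arm. In the side view the fingers straddle the bar line, with the near fingertip at side pixel (330,282) and the far one at about (322,262). I'm going down to grasp.

```bash
python3 - <<'E'
from h import *
s=bot.get_state(); p=s["tcp_pos"]; yaw=-0.0892
ydir=np.array([-np.sin(yaw),np.cos(yaw),0])
print(proj("side",p-31*ydir+[0,0,4]),proj("side",p+31*ydir+[0,0,4]))
hit=bot.movel([450.6,-212,76],max_speed=60,threshold=8); print(hit)
bot.grip(0.0,80); s=bot.get_state(); print(s["t"],s["tcp_pos"],s["opening"],s["gripper_force"],s["contact_force"])
bot.movel([450.6,-212,130],max_speed=80); s=bot.get_state(); print(s["tcp_pos"],s["opening"],s["gripper_force"],s["contact_force"])
im=imaging.capture("side"); cv2.imwrite("pics/side2.png",im)
cv2.imwrite("pics/c3.png",crop(im,280,210,100,100,5)); print(s['qpos'])
E
```

```text
[330.42475111 290.21498128] [321.28803522 272.04862617]
False
6.15 [ 450.5984148  -212.00152362   76.01513979] -0.002454659597702788 0.0 [ 1.10120675  0.33851509 -0.10476285]
[ 450.31760335 -211.84842013  129.6752506 ] -0.004318996879862958 0.0 [-0.33545076  0.67200293  0.10673468]
[-5.88151143e-01  2.87503943e-01 -4.26026170e-01  8.57793858e-01
 -1.22495932e-05 -4.98877008e-01]
```

View pics/c3.png

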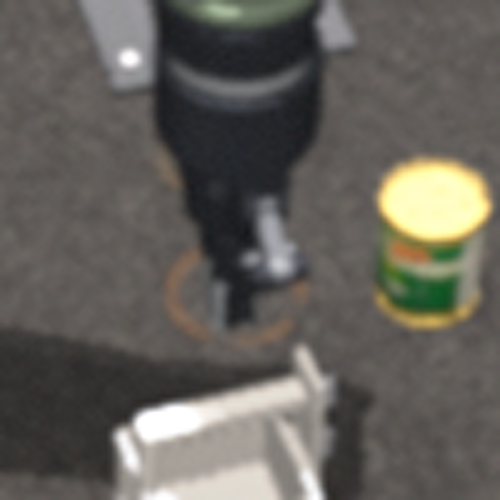

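The grip closed on nothing: the closed tip shows at side (327,275), above and behind the bar. I'm checking the projections against the fingertip in all the pictures so far.

```bash
python3 - <<'E'
from h import *
for n in("top","side"):
    print(n,"start",proj(n,[192,515,194]),"now",proj(n,[450.3,-211.8,129.7]),"base",proj(n,[0,0,0]), "rt",plane(n,proj(n,[450,-212,100]),100))
cv2.imwrite("pics/top2.png",imaging.capture("top"))
t=cv2.imread("pics/top0.png"); s=cv2.imread("pics/side0.png"); t2=cv2.imread("pics/top2.png")
cv2.imwrite("pics/c4.png",np.hstack([crop(t,60,250,50,50,5),crop(s,110,85,50,50,5),crop(t2,350,230,60,50,5)]))
E
```

```text
top start [ 86.10267127 277.46102364] now [374.96883924 274.92638245] base [252.825453   410.99539918] rt [ 450. -212.  100.]
side start [140.4732104  129.83537032] now [325.13093407 283.89884123] base [129.32274194 316.55790391] rt [ 450. -212.  100.]
```

View pics/c4.png

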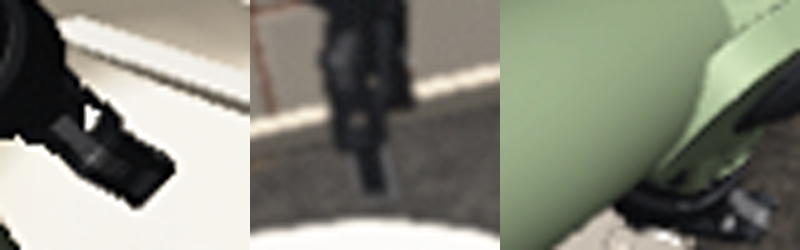

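```bash
python3 - <<'E'
from h import *
print("linkage now",tri((401,271),(335,260)),"tip now",tri((393,278),(327,275)))
print("start near finger",tri((91,287),(135,123)))
print("bin rim FR corner",tri((379,299.7),(314+0,318)))
for z in(130,150): print(z,plane("side",(327,275),z),plane("top",(393,278),z))
q=bot.get_state(); print(q["qpos"],q["orientation"],q["tcp_pos"])
# full frame now, both
cv2.imwrite("pics/c5.png",np.hstack([crop(cv2.imread("pics/top2.png"),330,200,100,140,4)[:, :400],crop(cv2.imread("pics/side2.png"),270,200,100,140,4)]))
E
```

```text
linkage now (array([ 445.92708399, -267.6978865 ,  268.20107289]), np.float64(2.544192940877164)) tip now (array([ 434.47294819, -256.2926389 ,  214.04905804]), np.float64(5.007102716904312))
start near finger (array([172.28644443, 461.31579635, 255.59604836]), np.float64(4.998667642660359))
bin rim FR corner (array([ 403.36009884, -245.02745532,   60.31734912]), np.float64(4.313119752631646))
130 [ 466.91770698 -187.82916449  130.        ] [ 457.14192562 -261.32887568  130.        ]
150 [ 458.57117762 -204.12023541  150.        ] [ 452.34855498 -260.25407804  150.        ]
[-5.88147183e-01  2.87950084e-01 -4.26263584e-01  8.57877532e-01
 -3.99645244e-05 -4.98857940e-01] [ 3.14100825e+00 -1.15618587e-03  3.05230377e+00] [ 450.08517139 -211.70240741  129.37357079]
```

View pics/c5.png

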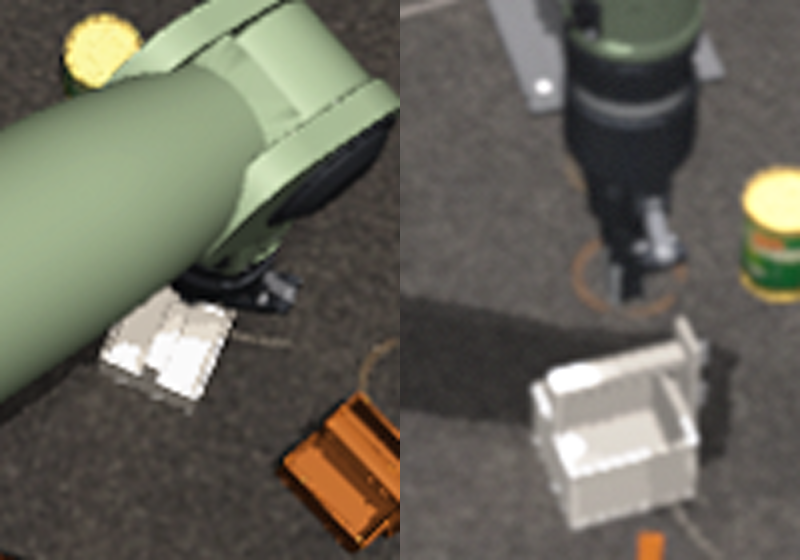

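The visible closed fingertip lies on the side ray through (456,-210,157), which is about 27 mm higher than the reported TCP. That explains the miss: the fingers closed just over the bar. I'll go lower with a narrower opening, guarded by the force threshold.

```bash
python3 - <<'E'
from h import *
bot.grip(0.42,80); 
for z in (62,50):
    hit=bot.movel([450.6,-212,z],max_speed=60,threshold=5); print(hit)
    if hit: print(bot.get_state()["contact_force"]); break
    bot.grip(0.0); s=bot.get_state(); print(s["t"],s["tcp_pos"],s["opening"],s["gripper_force"])
    if s["opening"]>.08: break
    bot.grip(0.42)
print(bot.get_state()["tcp_pos"])
im=imaging.capture("side"); cv2.imwrite("pics/side3.png",im)
cv2.imwrite("pics/c6.png",crop(im,280,220,100,100,5))
E
```

```text
False
9.175 [ 450.90405718 -211.65866471   62.5508006 ] 0.11095596999024185 78.41173075139523
[ 450.90405718 -211.65866471   62.5508006 ]
```

View pics/c6.png

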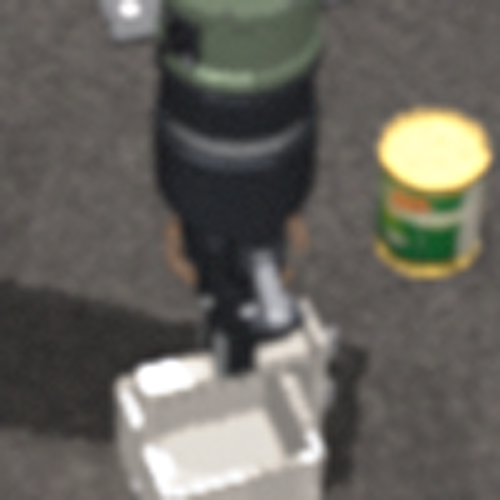

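Bar gripped, but only by the fingertips (tip at side (327,294)). I'll open, go 12 mm lower and grip again.

```bash
python3 - <<'E'
from h import *
bot.grip(0.42,80); print(bot.movel([450.6,-212,49],max_speed=60,threshold=5))
bot.grip(0.0,90); s=bot.get_state(); print(s["t"],s["tcp_pos"],s["opening"],s["gripper_force"],s["contact_force"])
bot.movel([450.6,-212,110],max_speed=100); s=bot.get_state(); print(s["tcp_pos"],s["opening"],s["gripper_force"],s["contact_force"],s["wrist_torque"])
im=imaging.capture("side"); cv2.imwrite("pics/side4.png",im)
cv2.imwrite("pics/c7.png",crop(im,280,200,100,100,5))
E
```

```text
False
10.3 [ 450.60427992 -211.8757899    49.02587862] 0.13782674587535715 90.05591191817075 [ 0.6644339   0.45401204 -0.40288054]
[ 450.17548326 -211.75911059  109.5398031 ] 0.1363464605134989 89.81527949916199 [ 0.43558458 -0.59480861 -3.61522917] [ 0.00011714 -0.00331791  0.003963  ]
```

View pics/c7.png

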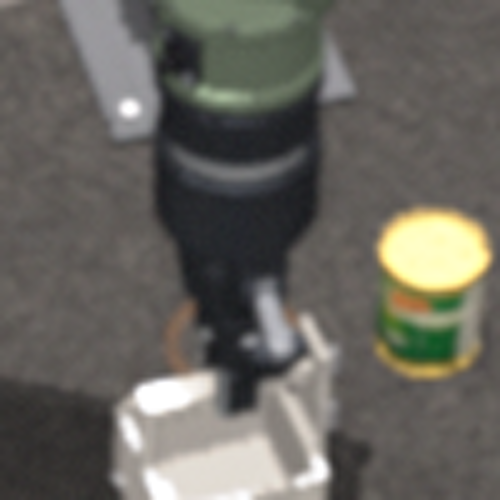

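Caddy held level, with the bar between the pads (opening 0.137; handle = TCP z + 45 mm). Next I locate the strip's bright top edge in both views and go to the stand-off.

```bash
python3 - <<'E'
from h import *
bt=[(251.08,167.82),(293.08,187.96),(233.08,198.4),(275.68,219.13)]; bs=[(328.03,183.29),(342.96,214.01),(292.5,189.51),(305.48,221.05)]
for a,b in zip(bt,bs): p,e=tri(a,b); print("bolt",p.round(1),round(e,1))
p,e=tri((248.93,182.28),(304.01,156.1)); print("strip top",p.round(1),e)
yaw=-0.155; ex=np.array([np.cos(yaw),np.sin(yaw)]); ey=np.array([-ex[1],ex[0]])
for n,cb,cs in(("top",bt,(248.93,182.28)),("side",bs,(304.01,156.1))):
    c=np.mean([plane(n,b,9)[:2] for b in cb],0)-45*ex; q=plane(n,cs,190)[:2]
    print(n,"origin",c.round(1),"strip top in world",q.round(1),"stand xy",round((q-c)@ex,1),round((q-c)@ey,1))
# endpoints of the strip's bright edge in the top view
t=cv2.imread("pics/top0.png").min(2)[172:192,235:265]; ys,xs=np.where(t>140); print(np.c_[xs+235,ys+172].tolist())
E
```

```text
bolt [686.1 252.2  17.3] 0.6
bolt [663.2 105.   16.7] 1.7
bolt [572.8 269.7  18.1] 0.0
bolt [549.9 122.4  17.6] 0.0
strip top [578.  193.3 195.8] 0.5882750696462993
top origin [576.  196.3] strip top in world [579.7 194.9] stand xy 3.9 -0.8
side origin [578.  203.1] strip top in world [581.5 200.4] stand xy 3.8 -2.1
[[241, 175], [243, 179], [244, 179], [243, 180], [244, 180], [245, 180], [246, 180], [245, 181], [246, 181], [247, 181], [248, 181], [249, 181], [247, 182], [248, 182], [249, 182], [250, 182], [248, 183], [249, 183], [250, 183], [251, 183], [252, 183], [253, 183], [251, 184], [252, 184], [253, 184], [254, 184], [255, 184], [253, 185], [254, 185], [255, 185], [256, 185], [255, 186], [251, 188], [250, 189], [251, 189]]
```

The strip's centre line is about 1.5 mm right of mid, with a few mm of camera uncertainty. I'm going to the stand-off at handle height 158 and probing gently.

```bash
cat > st.py <<'E'
from h import *
yaw=-0.155; ex=np.array([np.cos(yaw),np.sin(yaw)]); ey=np.array([-ex[1],ex[0]])
F=np.array([578.6,199.0]); ROT=[np.pi,0,np.pi+yaw]; DZ=45
def P(x,y,h): return [*(F+x*ex+y*ey),h-DZ]
def loc():
    s=bot.get_state(); d=s["tcp_pos"][:2]-F; f=s["contact_force"]
    return round(s["t"],2),np.round([d@ex,d@ey,s["tcp_pos"][2]+DZ],2),np.round([f[:2]@ex,f[:2]@ey,f[2]],2),round(s["opening"],3)
E
python3 - <<'E'
from st import *
bot.movel([450,-212,190],max_speed=200)
bot.move_ptp(P(-95,0,235),ROT); bot.movel(P(-95,0,158),max_speed=120); bot.movel(P(-75,0,158),max_speed=80); bot.dwell(.2); print(loc(),bot.get_state()["orientation"])
a=imaging.capture("top");b=imaging.capture("side"); cv2.imwrite("pics/top5.png",a);cv2.imwrite("pics/side5.png",b)
hit=bot.movel(P(-38,0,158),max_speed=20,threshold=5); print(hit,loc())
if hit:
    bot.dwell(.1); print(loc())
cv2.imwrite("pics/top6.png",imaging.capture("top")); b=imaging.capture("side"); cv2.imwrite("pics/side6.png",b)
E
```

```text
(14.62, array([-7.5490e+01, -3.0000e-02,  1.5796e+02]), array([-0.18, -0.25, -3.04]), 0.136) [-3.14147812e+00 -4.61996341e-04  2.98681994e+00]
True (16.06, array([-46.96,  -0.52, 156.89]), array([ 0.63, -0.29, -3.12]), 0.136)
(16.16, array([-47.51,  -0.7 , 156.27]), array([-0.24, -0.37, -2.51]), 0.134)
```

```bash
python3 - <<'E'
from st import *
a=cv2.imread("pics/top6.png");b=cv2.imread("pics/side6.png")
cv2.imwrite("pics/c8.png",np.hstack([crop(a,205,140,100,100,3.9),crop(b,262,135,75,75,5.2)]))
E
```

```text
(no output)
```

View pics/c8.png

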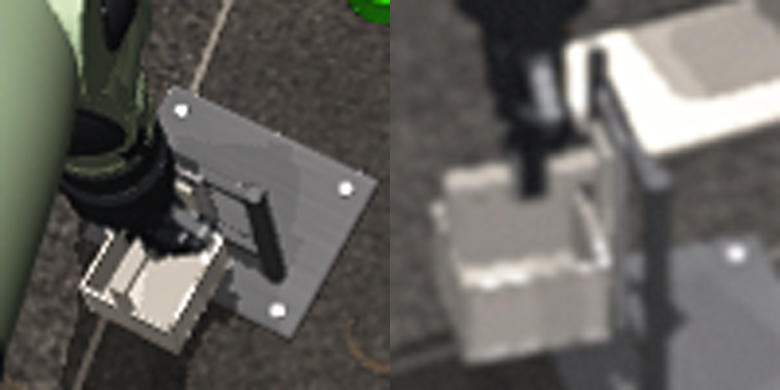

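In both views the back is close to the strip: spine edge at about side (303,165), strip just to the right of it. That's not conclusive about whether the teeth are in, so I'll feel sideways: a tooth inside a slot stops within about 1.5 mm.

```bash
python3 - <<'E'
from st import *
x=-48.0
bot.movel(P(x,-.6,157.5),max_speed=20); bot.dwell(.1); print(loc())
for y in(5,-6):
    h=bot.movel(P(x,y,157.5),max_speed=12,threshold=3); print(y,h,loc()); bot.dwell(.1)
E
```

```text
(16.61, array([-47.99,  -0.6 , 157.5 ]), array([ 0.48, -0.16, -3.45]), 0.139)
5 True (16.93, array([-48.84,   0.37, 156.55]), array([-0.07, -0.63, -2.57]), 0.138)
-6 True (17.39, array([-49.67,  -2.04, 155.78]), array([ 0.58,  2.28, -2.52]), 0.132)
```

Sideways travel is bounded to 2.4 mm (+0.4 to -2.0), so the teeth appear to be in the slots. I'll centre at -0.8, push flat with a higher threshold and see where it stops.

```bash
python3 - <<'E'
from st import *
bot.movel(P(-49,-.8,158),max_speed=20); bot.dwell(.15); print(loc())
h=bot.movel(P(-34,-.8,158),max_speed=15,threshold=9); print(h,loc()); bot.dwell(.1); print(loc())
# hold lightly against the contact just found and probe sideways again
x=loc()[1][0]
for y in(3,-5):
    h=bot.movel(P(x,y,158),max_speed=10,threshold=5); print(y,h,loc())
E
```

```text
(17.98, array([-49.26,  -1.04, 157.75]), array([-0.31, -0.65, -2.37]), 0.134)
True (18.48, array([-47.62,  -1.31, 156.6 ]), array([-0.66,  0.32, -2.68]), 0.136)
(18.58, array([-48.07,  -1.5 , 156.05]), array([ 0.6 , -0.16, -3.63]), 0.136)
3 True (19.03, array([-49.11,   0.32, 156.31]), array([-0.42, -0.9 , -2.85]), 0.133)
-5 True (19.48, array([-49.7 ,  -2.33, 156.22]), array([ 0.88,  2.12, -2.1 ]), 0.138)
```

```bash
python3 - <<'E'
from st import *
bot.movel(P(-48.5,-1,158),max_speed=20); bot.dwell(.1); print(loc())
print(bot.movel(P(-46.3,-1,157.5),max_speed=10,threshold=12),loc())
h=bot.movel(P(-46.3,-1,143.0),max_speed=15,threshold=22); print(h,loc()); bot.dwell(.15); print(loc())
# pull-back test: hooked teeth must hold it
h=bot.movel(P(-56,-1,loc()[1][2]),max_speed=12,threshold=6); print("pull",h,loc())
E
```

```text
(19.91, array([-48.83,  -1.22, 157.65]), array([-0.48, -0.33, -3.36]), 0.138)
False (20.28, array([-47.6 ,  -1.16, 157.19]), array([-5.16, -0.5 , -1.17]), 0.133)
False (21.4, array([-47.43,  -0.82, 143.6 ]), array([-6.62, -0.2 ,  4.1 ]), 0.14)
(21.55, array([-47.43,  -0.87, 143.61]), array([-7.31, -0.04,  5.22]), 0.14)
pull True (21.89, array([-47.49,  -0.81, 143.61]), array([ 0.09, -0.14,  3.12]), 0.137)
```

It went down to 143.6. The pull threshold may have been met by the push simply relaxing, so I'm repeating the pull and adding a gentle lift test.

```bash
python3 - <<'E'
from st import *
bot.dwell(.15); print(loc()); z=loc()[1][2]
h=bot.movel(P(-55,-.8,z),max_speed=12,threshold=7); print("pull",h,loc()); bot.dwell(.1); print(loc())
h=bot.movel(P(-47.5,-.8,152),max_speed=12,threshold=10); print("lift",h,loc()); bot.dwell(.15);print(loc())
E
```

```text
(22.04, array([-47.65,  -0.87, 143.47]), array([ 2.78, -0.46,  4.92]), 0.134)
pull True (22.31, array([-48.26,  -0.88, 143.45]), array([0.16, 0.51, 2.77]), 0.134)
(22.41, array([-48.22,  -0.9 , 143.47]), array([-0.64, -0.21,  3.08]), 0.139)
lift True (22.81, array([-47.67,  -1.19, 145.51]), array([ 0.48,  0.58, -2.88]), 0.139)
(22.96, array([-47.64,  -1.33, 145.15]), array([ 1.23,  0.04, -1.53]), 0.136)
```

```bash
python3 - <<'E'
from st import *
bot.movel(P(-47,-.9,145),max_speed=15); print(loc())
h=bot.movel(P(-47,-.9,139.5),max_speed=12,threshold=20); print("press",h,loc()); bot.dwell(.15); print(loc())
h=bot.movel(P(-47.3,-.9,155),max_speed=12,threshold=16); print("lift",h,loc()); bot.dwell(.15);print(loc())
E
```

```text
(23.21, array([-47.54,  -1.09, 144.54]), array([ 0.61, -0.64, -3.38]), 0.135)
press True (23.59, array([-47.41,  -0.9 , 142.93]), array([-2.49,  0.25,  7.84]), 0.134)
(23.74, array([-47.38,  -0.92, 142.98]), array([-1.95, -0.41,  6.44]), 0.13)
lift True (24.35, array([-47.67,  -1.44, 145.55]), array([ 0.54,  0.6 , -2.23]), 0.135)
(24.5, array([-47.68,  -1.53, 145.28]), array([ 1.34,  0.64, -2.3 ]), 0.135)
```

It bottoms firmly at about 143 and a 16 N lift is blocked at about 145.5, so the catch is locked. Setting it down and releasing.

```bash
python3 - <<'E'
from st import *
bot.movel(P(-47.5,-.9,143.8),max_speed=15); bot.dwell(.1); print(loc())
bot.grip(0.42); bot.dwell(.2); print(loc())
print(bot.movel(P(-47.5,-.9,215),max_speed=70,threshold=6),loc())
bot.movel(P(-130,-.9,260),max_speed=150); bot.dwell(.4); print(loc())
t=imaging.capture("top"); s=imaging.capture("side"); cv2.imwrite("pics/top7.png",t); cv2.imwrite("pics/side7.png",s)
# numeric check: side-view shift of the held caddy (side6) vs released, by template match
ref=cv2.imread("pics/side6.png")[180:206,272:306]
r=cv2.matchTemplate(s[165:225,255:325],ref,cv2.TM_CCOEFF_NORMED); _,m,_,l=cv2.minMaxLoc(r); print(m,l[0]+255-272,l[1]+165-180)
print("expected shift",proj("side",P(-47.5,-1,144))-proj("side",P(-47.5,-1,156.5)))
E
```

```text
(24.88, array([-47.65,  -1.11, 143.88]), array([-0.07, -0.9 ,  1.85]), 0.139)
(25.43, array([-47.56,  -0.88, 143.75]), array([ 0.29,  0.06, -1.01]), 0.417)
False (26.6, array([-47.91,  -1.08, 214.42]), array([ 0.02,  0.47, -0.02]), 0.415)
(27.77, array([-129.85,   -1.02,  259.64]), array([ 0.25, -0.14, -0.01]), 0.42)
0.9056848287582397 1 4
expected shift [0.10155979 3.35069022]
```

The released caddy shows 4 px lower than before pressing, against 3.4 px expected, so it hangs in place. Handing in.

```bash
python3 -c "
from bench import bot
print(bot.sign_off())"
```

```text
the job is handed in; nothing more can be done
None
```

The white caddy is hung, released and handed in at about 28 s of the 48 s limit; both teeth are hooked, a 16 N lift test did not free it from the catch, and nothing else was touched, though the sign-off gave no verdict.

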